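Tuck a flashing under the shingles of a model roof and hold it flat

TASK

Turn the knob of the tilting stand until its white pointer stands at the red mark on the dial, which brings the model roof level. Then take the folded metal flashing, lay its flat front flange on the bare felt and slide it up the roof beneath the lapped course of shingles above the chimney opening, without lifting the shingles, until it is fully home against the batten and its upright stands along the upper edge of the opening. Finish while still holding the flashing there, pressed flat on the roof firmly but not hard; leave the glue bottle, sanding block and brick chimney where they are.

Things in the scene. Friction and masses are not known exactly. Their poses are not given: they have to be found in the camera images.
- knob (a joint): black knob on a white dial; rad, positive anticlockwise from above; 0 = white pointer at the red mark (pointer to the stand's -x side), roof level. Turns smoothly from -0.5 to 2.0 against about 0.2 N m and stays where left; it tilts the roof by a third of its angle (positive: lower edge of the roof down). Starts at 0.6 to 1.4
- knob_grip (a point): on the knob's upright axis, where to grip its bar (80 mm above the table): bar 42 long, 12 wide, reaching 6 mm above and 22 mm below this point; under it a 44 mm round skirt, 9 mm high, on the dial. The bar lies along this point's x, which turns with the knob. It stands on a gear housing 165 mm to the -y side of the roof's middle
- roof: model roof on a tilting stand, 210 mm up the slope (x) by 160 mm (y). Origin: on the felt (z = 82 mm when level), at the middle of the upper edge of the chimney opening (x -38 to 0, y -20 to 20 mm); x up the slope, z out of the roof. Flat bare felt from x = -52 mm up to the lap, y -55 to 55 mm; raised shingles round it, up to 17 mm high. Tilts about y, on an axis 20 mm beneath the origin
- felt_board: the roof's board itself with its dark felt, 8 mm plywood, on which the flashing is to be pressed (a firm push is about 10 N); fixed in the roof, same origin and axes. A push against the batten or the shingles does not count as pressing on it
- lap_edge (a point): middle of the lower edge of the lapped shingle course above the opening, on its underside: x = 24, z = 5 mm in the roof's frame; axes as the roof's. The course is 3 mm thick. 17 mm further up (x = 41 mm), on the felt beneath it, a batten as wide as the roof and 5 mm high stops the flashing
- flashing: grey folded metal, 2.5 mm sheet, 64 x 96 x 28 mm, about 80 g, lying flange down. Origin: underside, middle, at the upright's chimney-side face; z up, x towards the flange's front edge (x = 40 mm). Flange y -48 to 48 mm. Upright x 0 to 2.5 mm, 28 mm high, 46 mm wide. In place its axes agree with the roof's and its origin is at the roof's origin, 1 mm further up x when it touches the batten
- flashing_grip (a point): grasp here, across y: middle between the flashing's two side returns, 24 mm above its underside, 11 mm behind its origin (x = -11 mm). The returns run back from the upright's ends (x -24 to 2.5 mm), 28 mm high, 46 mm over their outer faces; outside each a wing of the flange, 25 mm wide and 2.5 mm thick, lies beneath the fingertips
- flashing_edge (a point): middle of the flange's front edge, on the underside: 40 mm along x from the flashing's origin
- shingle_1 (a joint): left of the three hinged shingles of the lapped course (each 32 mm wide, 40 mm long, hinged at the upper end); rad, 0 = lying down, positive = lower edge lifted (0.1 rad = 4 mm). A weak spring and its weight lay it down
- shingle_2 (a joint): the middle shingle, likewise
- shingle_3 (a joint): the right shingle, likewise
- glue_bottle: small white cement bottle with green cap, 30 x 30 x 61 mm, origin under its middle; a bystander
- sanding_block: brown sanding block, 28 x 70 x 16 mm, origin under its middle; a bystander
- chimney: brick chimney stack of the model with two clay pots, 42 x 44 x 87 mm, stands on the table to be fitted later, origin under its middle; a bystander
Things that resemble listed ones, but are neither listed nor needed, are in the scene too. There is more than one size of the flashing; the job needs the middle-sized.

How it is judged (in metres and radians):
On the way, in this order (a step that is already met when the one before it is completed fails the run):
1. the knob's pointer is at the red mark (within 0.12 rad), the roof level, and the flashing not yet on the roof (value of joint knob between -0.12 and 0.12 rad and angle between roof's own z axis and vertical below 0.06 rad and distance of flashing from where it was at the start of the episode below 0.03 m), for 0.2 s.
2. the flange's front edge has entered beneath the lapped shingles by 5 mm or more (x of flashing_edge in the frame of roof above 0.029 m and z of flashing_edge in the frame of roof below 0.004 m and y of flashing_edge in the frame of roof between -0.02 and 0.02 m), for 0.1 s.
At the end, for the whole second after the job is handed in: Knob within 0.12 rad of the mark, roof level; flashing flat on the felt, upright within 4 mm of the opening's upper edge, 5 mm sideways, 0.09 rad; front edge 12 mm or more beneath the shingles, which lie down (under 0.06 rad); fingers still hold it, pressed on the board with over 3 N (value of joint knob between -0.12 and 0.12 rad and angle between roof's own z axis and vertical below 0.06 rad and x of flashing in the frame of roof between -0.004 and 0.004 m and y of flashing in the frame of roof between -0.005 and 0.005 m and x of flashing_edge in the frame of roof above 0.036 m and z of each of flashing, flashing_edge in the frame of roof below 0.0025 m and angle between the z axis of flashing and the z axis of roof, either way round below 0.06 rad and angle between the x axis of flashing and the x axis of roof, either way round below 0.09 rad and value of joint each of shingle_1, shingle_2, shingle_3 below 0.06 rad and contact force between flashing and felt_board above 3 N and contact force between the fingers and flashing above 2 N); the arm keeps its last pose, push and grip.
It fails at once if a shingle is lifted by more than 0.12 rad (5 mm at its lower edge) (value of joint any of shingle_1, shingle_2, shingle_3 above 0.12 rad).
It fails at once if the flashing is pressed on the roof with more than 45 N (contact force between flashing and roof above 45 N).
It fails at once if a bystander is moved by more than 20 mm (distance of any of glue_bottle, sanding_block, chimney from where it was at the start of the episode above 0.02 m).
It also fails if it takes over 54 s, if anything falls off the work surface, if the arm or the gripper's body presses on something with over 40 N, if the wrist force passes 120 N, or if a joint passes its speed limit or range.

ROBOT

A 6-joint arm with a two-finger parallel gripper is mounted at the origin on the work surface; the furniture and walls round the work are solid. World frame = base frame: x ahead of the robot, y to its left, z up, the work surface at z = 0. Lengths are in mm, angles in rad, forces in N, time in s.
With the tool pointing down it reaches from about 300 to 775 mm from the base axis. Payload 14.6 kg.
Tool frame: the origin (TCP) lies midway between the tips of the shut fingers; the grasp point (between the pads) lies 19 mm behind it; y points along the fingers, z is the direction in which the jaws open and shut, and the axes are right-handed (so a half turn about y gives the same grasp; the last joint's range is limited). The gripper opens to 94 mm and grips with 3 to 60 N. Pads are 16 mm wide; open, the fingers measure 119 mm over their backs; the gripper's body (75 mm by 177 mm) begins 78 mm behind the grasp point.
Start: joints at [-1.289, 0.3, 1.521, -0, 1.321, -0.067], TCP at [187.966, -516.873, 205.446] pointing down, gripper open.
Joint ranges: [-3.03, 3.03], [-0.79, 2.21], [0.23, 2.52], [-1.04, 4.18], [0, 3.07], [-2.55, 2.55]. Speed limits (rad/s): [2.22, 2.22, 2.57, 3.14, 3.14, 3.14].

INTERFACE

Orientations are given as [roll, pitch, yaw] about the fixed x, y, z axes, in that order (R = Rz(yaw) Ry(pitch) Rx(roll)).
In Python, from cell import manip gives the robot as it stands.
- The arm moves only by the tool play_rows, never from a script. Its argument "series" is a list of rows, each a list of 3 entries, a list of its own where there are three numbers: the shift along the tool's x, y, z in m, then the turn about the tool's y in rad, then the closure, from 0 (fully open) to 1 (shut). In form: [[[dx, dy, dz], twist, grip], ...]. A call has 1 to 20 rows; each row is the pose to reach, as a shift and turn from the pose measured when the call began, along the tool's axes at that moment; what a row does not reach only later rows make up. A row lasts 1/10 s, in which the tool goes at most 50 mm and 8.59 degrees, less where a joint would pass 70% of its speed; a pose out of reach is approached as far as the arm can. A call with a gripper value outside its range is refused whole. The fingers move at their own pace and stop on an object; "squeeze" is the grip in N (left out, the last holds). Time passes only in rows, so rows that repeat a pose let the fingers close. It gives the time, the measured TCP pose, the force and the opening at its end, in the units of the state.
- manip.read_state(): the state, without advancing time (a new reading comes with each control period).
- manip.camera(name): name is "side" or "top" or "wrist"; returns the picture (400x640x3 uint8, red, green, blue); there is no depth.
- manip.camera_params(name): a dict with "K" (3x3 intrinsics, pixels), "dist_coeffs" ([k1, k2, p1, p2, k3] as OpenCV has them; the pictures are not rectified), "rvec" (rotation vector, rad) and "tvec" (3), from world to camera coordinates, as OpenCV has them. Camera axes: x right, y down, z forward; pixel columns grow to the right and rows downward; lengths in mm; the calibration is good to about 2 mm. A picture is of the moment at which its call begins: read the wrist's pose just before it. camera_params takes no time and is no camera call; for the wrist camera it gives the pose at the moment of the call.
- manip.sign_off(): hands the job in, once; it reports no verdict.
The state is a dict: "clock": time; "joints": joint angles; "qd": joint speeds; "effort": joint torques, N m; "eef_pos": TCP position; "eef_rot": TCP orientation; "wrist_force": force on the tool from outside, world axes, zero at the start; "moment": the same for the moment, N m; "finger_gap": finger opening in mm.
Only numpy, scipy, OpenCV 4.12 (cv2) and the standard library are available. Lean on these libraries where they do the work, as an engineer would, in place of code of your own. Each camera call takes 0.05 s, during which the arm holds its last target. There are 200 camera calls.

## Working session

There is one attempt and no reset: what is moved stays moved. The work goes in short steps, Python scripts to look and compute and a tool call to move; the robot and the scene stay as the last step left them, time stands still between calls to the robot, and variables do not carry over. Pictures are saved under pics/ and viewed, about 8 in all and at most 12, crops included, and the job is handed in when it is done.

Besides the shell and the picture viewer there is one more tool, called after ">>>" as name(argument=value, ...), one argument or row to a line, values as JSON. play_rows: Moves the arm, as the interface text tells. Its arguments: {"type":"object","properties":{"series":{"type":"array","items":{"type":"array"}},"squeeze":{"type":"number"}},"required":["series"]}

```bash
ls; mkdir -p pics
python3 - <<'E'
from cell import manip
import cv2
s=manip.read_state(); print(s)
for n in("top","side"):
    im=manip.camera(n); cv2.imwrite(f"pics/{n}0.png",im[:,:,::-1])
    p=manip.camera_params(n); print(n,p)
E
```

```text
pics
{'clock': 0.0, 'joints': array([-1.28860646e+00,  3.00478555e-01,  1.52158523e+00,  2.66950213e-06,
        1.32067309e+00, -6.66189776e-02]), 'qd': array([-7.38844095e-05, -6.00525009e-04,  1.26493911e-03,  1.33726751e-03,
        3.70563806e-04, -1.81030139e-03]), 'effort': array([ 8.76952035e-04, -5.31806231e+01, -3.52738667e+01,  7.08495034e-02,
        2.44282099e-02, -1.36215681e-04]), 'eef_pos': array([ 187.89441209, -516.63551867,  204.88048004]), 'eef_rot': array([-1.57193784e+00,  7.87503308e-05, -2.79278452e+00]), 'wrist_force': array([-0.15861052, -0.7148376 , -0.25109102]), 'moment': array([ 0.01482907, -0.0465097 , -0.00644186]), 'finger_gap': 94.02955743974202}
top {'K': array([[362.54487716,   0.        , 318.85535746],
       [  0.        , 362.54487716, 199.42481911],
       [  0.        ,   0.        ,   1.        ]]), 'dist_coeffs': array([0.01842893, 0.        , 0.        , 0.        , 0.        ]), 'rvec': array([ 2.1652908 , -2.11143324,  0.15587134]), 'tvec': array([ -47.93632867,  525.22422163, 1033.04636423])}
side {'K': array([[467.74734482,   0.        , 326.37931233],
       [  0.        , 467.74734482, 200.03237225],
       [  0.        ,   0.        ,   1.        ]]), 'dist_coeffs': array([-0.0806589,  0.       ,  0.       ,  0.       ,  0.       ]), 'rvec': array([ 1.96041032, -0.16161591,  0.12009288]), 'tvec': array([-540.30617425,   77.9309902 , 1296.2310216 ])}
```

Run:
```python
import cv2
for n in("top","side"):
    im=cv2.imread(f"pics/{n}0.png"); cv2.imwrite(f"pics/{n}0b.png",cv2.resize(im,(800,500),interpolation=cv2.INTER_CUBIC))
```

```text
(no output)
```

View pics/top0b.png

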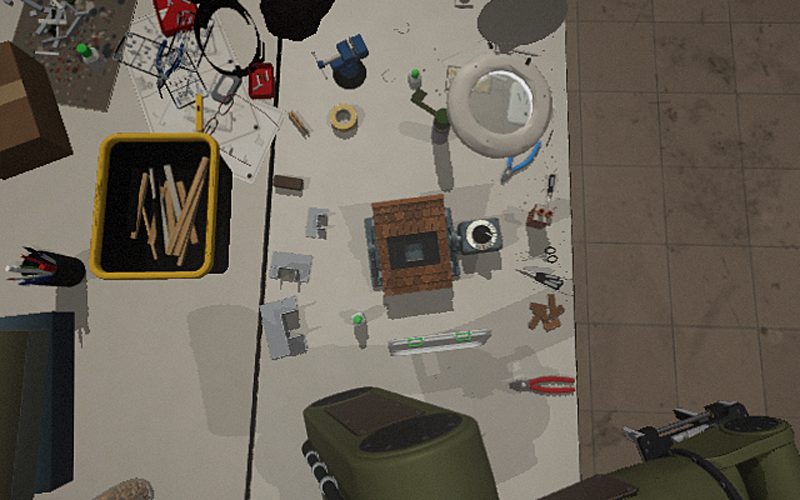

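View pics/side0b.png

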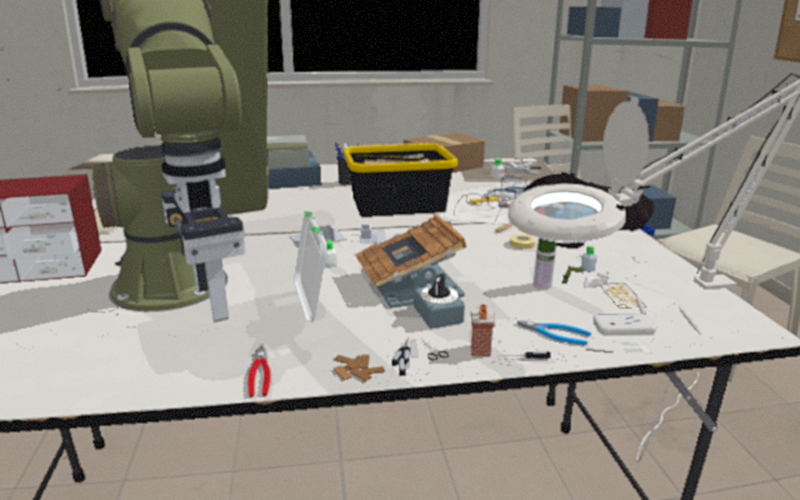

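```bash
cat > h.py <<'E'
import numpy as np, cv2
from cell import manip
def par(n):
    p=manip.camera_params(n); R=cv2.Rodrigues(p["rvec"])[0]; return p["K"],p["dist_coeffs"],R,np.array(p["tvec"]).reshape(3)
def ray(P,uv):
    K,d,R,t=P
    x=cv2.undistortPoints(np.array([[uv]],float),K,d)[0,0]
    return -R.T@t, R.T@np.array([x[0],x[1],1.])
def atz(P,uv,z):
    c,d=ray(P,uv); return c+d*(z-c[2])/d[2]
def tri(obs):
    A=np.zeros((3,3));b=np.zeros(3)
    for P,uv in obs:
        c,d=ray(P,uv); d/=np.linalg.norm(d); M=np.eye(3)-np.outer(d,d); A+=M;b+=M@c
    x=np.linalg.solve(A,b); 
    return x,[round(float(np.linalg.norm(np.cross(x-ray(P,uv)[0],ray(P,uv)[1]/np.linalg.norm(ray(P,uv)[1])))),1) for P,uv in obs]
def proj(P,X):
    K,d,R,t=P
    return cv2.projectPoints(np.array(X,float).reshape(-1,1,3),cv2.Rodrigues(R)[0],t,K,d)[0][:,0]
E
python3 - <<'E'
import cv2,numpy as np
im=cv2.imread("pics/top0.png"); 
a=im[150:250,280:420]; b=im[160:295,200:270]
a=cv2.resize(a,None,fx=4,fy=4,interpolation=cv2.INTER_CUBIC)   # 560x400
s=cv2.imread("pics/side0.png")
b=cv2.resize(b,None,fx=3.4,fy=3.4,interpolation=cv2.INTER_CUBIC)
c=np.zeros((460,800,3),np.uint8); c[:400,:560]=a; c[:459,562:800]=b[:459,:238]
cv2.imwrite("pics/c1.png",c)
# side crop 270:400 x 160:300
e=cv2.resize(s[165:290,270:410],None,fx=4.5,fy=4.5,interpolation=cv2.INTER_CUBIC); cv2.imwrite("pics/c2.png",e)
E
```

```text
(no output)
```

View pics/c1.png

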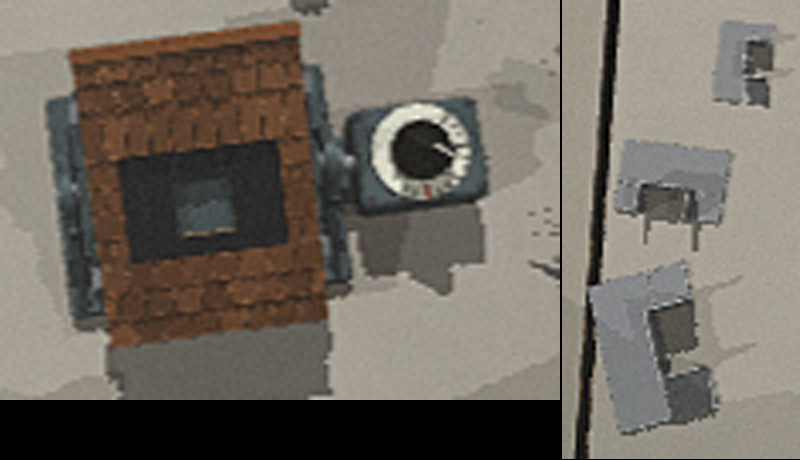

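View pics/c2.png

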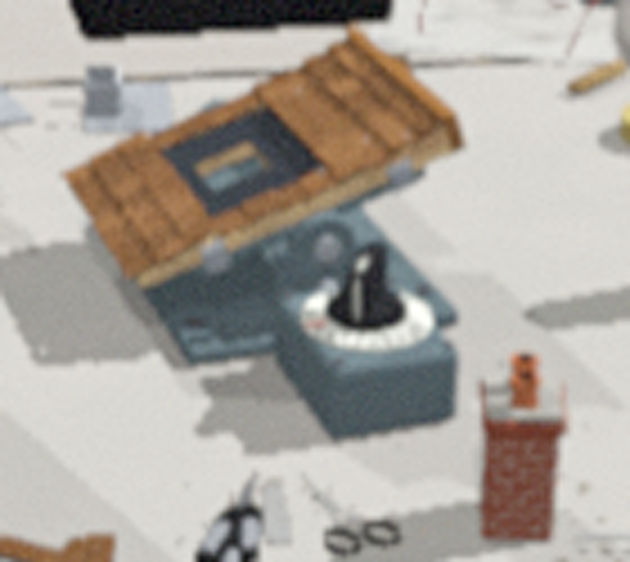

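Run:
```python
from h import *
np.set_printoptions(precision=1,suppress=True)
T=par("top");S=par("side")
a=lambda u,v:(280+u/4,150+v/4)
b=lambda u,v:(200+(u-562)/3.4,160+v/3.4)
print("knob top tri",tri([(T,a(424,148)),(S,(353.5,221))]))
for n,p in dict(dialc=(424,150),red=(428,188),ptr=(455,155)).items(): print(n,atz(T,a(*p),60))
print("side dial c",atz(S,(270+368/4.5,165+320/4.5),58))
for n,p in dict(FL=(624,140),FR=(733,151),BL=(615,207),BR=(720,225)).items(): print(n,atz(T,b(*p),2))
for n,p in dict(uL=(641,187),uR=(697,190)).items(): print(n,atz(T,b(*p),28))
# roof edges at z~82
for n,p in dict(lap_l=(119,158),lap_r=(278,141),bl=(132,262),br=(288,246)).items(): print(n,atz(T,a(*p),85))
for n,p in dict(hTL=(348,112),hTR=(478,97),hBR=(487,195),hBL=(360,212)).items(): print(n,atz(T,a(*p),45))
print("wrist",manip.camera_params("wrist"),)
```

```text
knob top tri (array([ 568. , -226.6,   85. ]), [8.1, 8.1])
dialc [ 563.2 -229.6   60. ]
red [ 535.2 -232.4   60. ]
ptr [ 560.  -252.1   60. ]
side dial c [ 567.  -251.9   58. ]
FL [519.1 273.8   2. ]
FR [511.5 175.1   2. ]
BL [458.4 277.7   2. ]
BR [444.6 183.    2. ]
uL [474.2 248.6  28. ]
uR [472.8 199.5  28. ]
lap_l [547.3  -8.5  85. ]
lap_r [ 562.4 -121.4   85. ]
bl [473.2 -19.8  85. ]
br [ 487.2 -129.4   85. ]
hTL [ 593.4 -176.    45. ]
hTR [ 607.1 -272.4   45. ]
hBR [ 533.6 -278.4   45. ]
hBL [ 518.6 -185.3   45. ]
wrist {'K': array([[292.2,   0. , 320.5],
       [  0. , 292.2, 194.4],
       [  0. ,   0. ,   1. ]]), 'dist_coeffs': array([-0.1,  0. ,  0. ,  0. ,  0. ]), 'rvec': array([-2.4,  1.7,  0.2]), 'tvec': array([-549.4,  -26.3,  391.7])}
```

```bash
cat >> h.py <<'E'
from scipy.spatial.transform import Rotation as Ro
def pose():
    s=manip.read_state(); return s, np.array(s["eef_pos"]), Ro.from_euler("xyz",s["eef_rot"]).as_matrix()
def go(xyz,yaw):
    s,p,R=pose(); Rt=Ro.from_euler("xyz",[-np.pi/2,0,yaw]).as_matrix()
    sh=R.T@(np.array(xyz)-p)/1000; rv=Ro.from_matrix(R.T@Rt).as_rotvec()
    print("t",s["clock"],"tcp",p.round(1),"rot",np.round(s["eef_rot"],3),"gap",round(s["finger_gap"],1),"F",np.round(s["wrist_force"],1),"shift",sh.round(4),"turn",rv.round(3))
E
python3 - <<'E'
from h import *
np.set_printoptions(precision=1,suppress=True)
T=par("top");S=par("side");W=par("wrist")
s,p,R=pose()
K,d,Rc,t=W; c=-Rc.T@t
print("cam in tool",R.T@(c-p),"\ncam axes in tool (rows)\n",Rc@R)
print("lamp",tri([(T,(400,84)),(S,(568/1.25,212/1.25))]))
print("level L",tri([(T,(390/1.25,346/1.25)),(S,(309/1.25,214/1.25))]), tri([(T,(490/1.25,335/1.25)),(S,(309/1.25,225/1.25))]))
go([545,-227,250],-1.70)
E
```

```text
cam in tool [ -73.2 -179.9    0.1] 
cam axes in tool (rows)
 [[ 0.   0.   1. ]
 [ 1.  -0.3 -0. ]
 [ 0.3  1.  -0. ]]
lamp (array([ 814.6, -241.3,  210.8]), [5.2, 5.2])
level L (array([316.7, -23.6, 159.3]), [8.1, 8.1]) (array([ 330.8, -218. ,  203.7]), [6.3, 6.3])
t 0.1 tcp [ 187.9 -516.7  204.9] rot [-1.6  0.  -2.8] gap 93.7 F [ 0.6 -0.4  0.4] shift [-0.4 -0.  -0.2] turn [ 0.  -1.1 -0. ]
```

>>> play_rows(
  series=[
    [[-0.448, -0.02, -0.1435], -1.09, 0.0],
    [[-0.448, -0.02, -0.1435], -1.09, 0.0],
    [[-0.448, -0.02, -0.1435], -1.09, 0.0],
    [[-0.448, -0.02, -0.1435], -1.09, 0.0],
    [[-0.448, -0.02, -0.1435], -1.09, 0.0],
    [[-0.448, -0.02, -0.1435], -1.09, 0.0],
    [[-0.448, -0.02, -0.1435], -1.09, 0.0],
    [[-0.448, -0.02, -0.1435], -1.09, 0.0],
    [[-0.448, -0.02, -0.1435], -1.09, 0.0],
    [[-0.448, -0.02, -0.1435], -1.09, 0.0],
    [[-0.448, 0.005, -0.1435], -1.09, 0.4],
    [[-0.448, 0.005, -0.1435], -1.09, 0.4],
    [[-0.448, 0.005, -0.1435], -1.09, 0.4],
    [[-0.448, 0.005, -0.1435], -1.09, 0.4],
  ],
)

```text
clock: 1.5
eef_pos: [559.8, -229.2, 201.2]
eef_rot: [-1.57, 0.001, -1.704]
wrist_force: [-0.8, -0.6, -0.3]
finger_gap: 65.3
```

Run:
```python
from h import *
W=par("wrist"); np.save("W1.npy",np.array(W,dtype=object),allow_pickle=True)
im=manip.camera("wrist"); cv2.imwrite("pics/w1.png",im[:,:,::-1]); go([563,-229,130],-1.7)
print(proj(W,[[563,-229,85],[563,-229,58]]))
cv2.imwrite("pics/w1b.png",cv2.resize(im[:,:,::-1],(800,500),interpolation=cv2.INTER_CUBIC))
```

```text
t 1.55 tcp [ 559.9 -229.3  201.3] rot [-1.57   0.    -1.704] gap 61.4 F [ 0.1 -0.5 -0.9] shift [-0.0007  0.0713  0.003 ] turn [-0.001 -0.004 -0.   ]
[[323.52989788 190.02541849]
 [323.28114388 184.36701226]]
```

View pics/w1b.png

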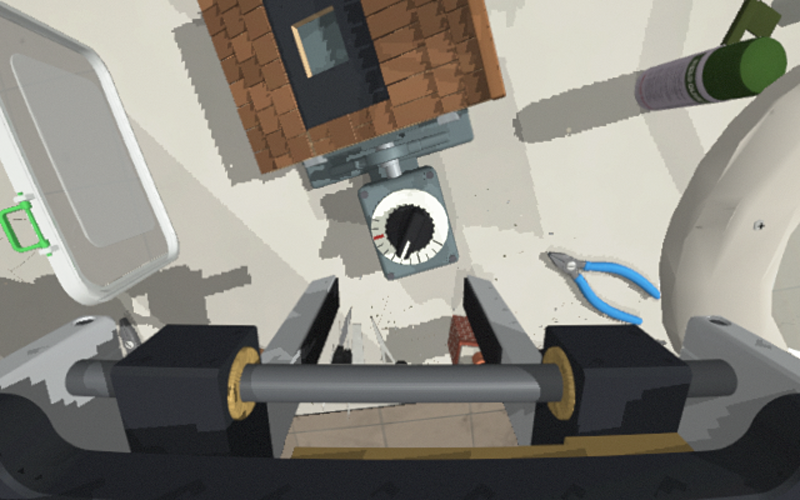

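Run:
```python
import cv2
im=cv2.imread("pics/w1.png"); cv2.imwrite("pics/w1c.png",cv2.resize(im[140:230,275:375],None,fx=6,fy=6,interpolation=cv2.INTER_CUBIC))
```

```text
(no output)
```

View pics/w1c.png

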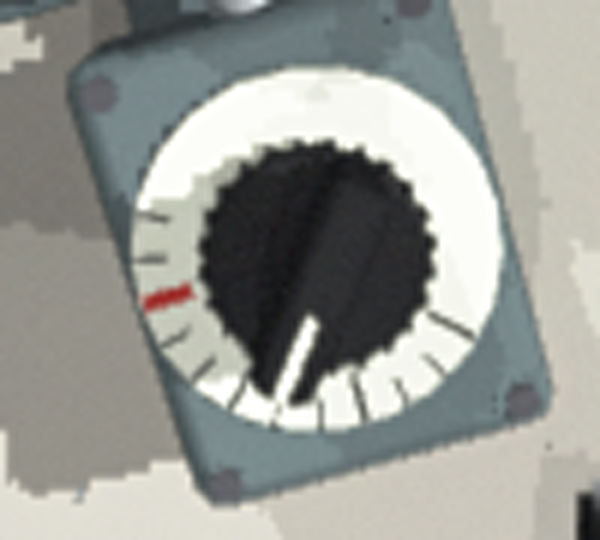

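Run:
```python
from h import *
np.set_printoptions(precision=2,suppress=True)
W=np.load("W1.npy",allow_pickle=True)
c=lambda u,v:(275+(u+.5)/6-.5,140+(v+.5)/6-.5)
dc=[atz(W,c(*p),49) for p in [(132,250),(503,245),(318,66),(320,434)]]
print(dc, sum(dc)/4)
D=sum(dc)/4
red=atz(W,c(168,298),49); pa=atz(W,c(313,320),86)-0; pb=atz(W,c(280,395),84)
ang=lambda v:np.arctan2(v[1],v[0])
print("red",ang(red-D),"ptr line",ang(pb-pa), "ptr from c",ang(pb-D),pa,pb)
for z in(40,49):
  s=[atz(W,c(*p),z) for p in [(98,93),(222,487),(413,2),(522,400)]]
  print("yaw",ang(s[0]-s[1])-0, ang(s[2]-s[3]),"housing x dir;", ang(s[0]-s[2])-np.pi/2,ang(s[1]-s[3])-np.pi/2, sum(s)/4)
T=par("top")
print(tri([(T,(280+424.5/4,150+150/4)),(W,c(318,250))]))
```

```text
[array([ 532.57, -223.2 ,   49.  ]), array([ 603.89, -231.77,   49.  ]), array([ 572.77, -192.82,   49.  ]), array([ 563.91, -265.13,   49.  ])] [ 568.28 -228.23   49.  ]
red -2.9661512971480275 ptr line -2.0869729281818907 ptr from c -2.088820336465764 [ 565.94 -232.28   86.  ] [ 558.39 -245.59   84.  ]
yaw 1.7196895458027797 1.726285910901288 housing x dir; -4.5663632595638255 -4.549066189932965 [ 567.51 -230.11   40.  ]
yaw 1.7196895458027783 1.7262859109012882 housing x dir; -4.5663632595638255 -4.549066189932965 [ 567.56 -228.17   49.  ]
(array([ 568.49, -233.56,   30.73]), [1.6, 1.6])
```

>>> play_rows(
  series=[
    [[-0.002, 0.03, 0.008], 0.384, 0.45],
    [[-0.002, 0.06, 0.008], 0.384, 0.45],
    [[-0.002, 0.09, 0.008], 0.384, 0.45],
    [[-0.002, 0.11, 0.008], 0.384, 0.45],
    [[-0.002, 0.125, 0.008], 0.384, 0.45],
    [[-0.002, 0.137, 0.008], 0.384, 0.45],
    [[-0.002, 0.137, 0.008], 0.384, 0.45],
    [[-0.002, 0.137, 0.008], 0.384, 1.0],
    [[-0.002, 0.137, 0.008], 0.384, 1.0],
    [[-0.002, 0.137, 0.008], 0.384, 1.0],
    [[-0.002, 0.137, 0.008], 0.384, 1.0],
    [[-0.002, 0.137, 0.008], 0.384, 1.0],
    [[-0.002, 0.137, 0.008], 0.384, 1.0],
    [[-0.002, 0.137, 0.008], 0.384, 1.0],
  ],
  squeeze=45,
)

```text
clock: 2.95
eef_pos: [568.1, -228.3, 64.5]
eef_rot: [-1.57, 0.001, -2.087]
wrist_force: [-2.4, 0.1, 3.4]
finger_gap: 11.9
```

>>> play_rows(
  series=[
    [[0, 0, 0], 0.1, 1],
    [[0, 0, 0], 0.2, 1],
    [[0, 0, 0], 0.3, 1],
    [[0, 0, 0], 0.4, 1],
    [[0, 0, 0], 0.5, 1],
    [[0, 0, 0], 0.6, 1],
    [[0, 0, 0], 0.7, 1],
    [[0, 0, 0], 0.8, 1],
    [[0, 0, 0], 0.88, 1],
    [[0, 0, 0], 0.9, 1],
    [[0, 0, 0], 0.9, 1],
    [[0, 0, 0], 0.9, 1],
  ],
)

```text
clock: 4.15
eef_pos: [568.3, -228.5, 64.6]
eef_rot: [-1.571, 0.001, -2.986]
wrist_force: [0.9, -2.5, -0.6]
finger_gap: 11.9
```

Run:
```python
from h import *
T=par("top"); W=par("wrist"); im=manip.camera("wrist")[:,:,::-1]; cv2.imwrite("pics/w2.png",im); go([568,-228,64],-2.98)
cv2.imwrite("pics/w2b.png",cv2.resize(im,(800,500),interpolation=cv2.INTER_CUBIC))
np.save("W2.npy",np.array(W,dtype=object),allow_pickle=True)
```

```text
t 4.2 tcp [ 568.2 -228.5   64.5] rot [-1.571e+00  1.000e-03 -2.986e+00] gap 12.1 F [ 1.  -3.6 -0.5] shift [ 0.0002  0.0005 -0.0005] turn [-0.    -0.006 -0.001]
```

View pics/w2b.png

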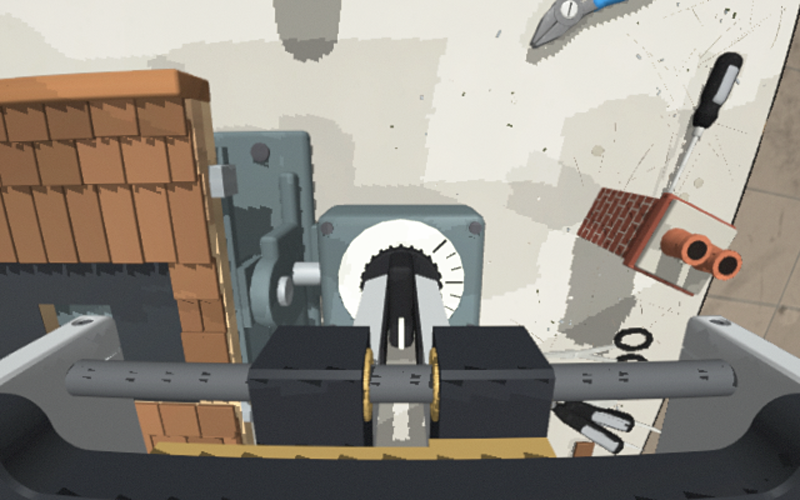

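>>> play_rows(
  series=[
    [[0, 0, 0], 0, 0.5],
    [[0, 0, 0], 0, 0.5],
    [[0, 0, 0], 0, 0.5],
    [[0, 0, 0], 0, 0.5],
    [[0, -0.01, 0], 0, 0.5],
    [[0, -0.05, 0], 0, 0.5],
    [[0, -0.1, 0], 0, 0.5],
    [[0, -0.15, 0], 0, 0.5],
    [[-0.003, -0.165, -0.05], 0, 0.3],
    [[-0.003, -0.165, -0.1], 0, 0.3],
    [[-0.003, -0.165, -0.15], 0, 0.3],
    [[-0.003, -0.165, -0.165], 0, 0.3],
    [[-0.003, -0.165, -0.165], 0, 0.3],
    [[-0.003, -0.165, -0.165], 0, 0.3],
  ],
)

```text
clock: 5.6
eef_pos: [545.7, -65.6, 230.0]
eef_rot: [-1.57, 0.002, -2.986]
wrist_force: [0.6, -1.0, 0.2]
finger_gap: 66.0
```

Run:
```python
from h import *
W=par("wrist"); im=manip.camera("wrist")[:,:,::-1]; cv2.imwrite("pics/w3.png",im); go([465,220,230],-3.2)
cv2.imwrite("pics/w3b.png",cv2.resize(im[20:300,110:530],(800,533),interpolation=cv2.INTER_CUBIC))
np.save("W3.npy",np.array(W,dtype=object),allow_pickle=True)
```

```text
t 5.65 tcp [545.6 -66.1 229.7] rot [-1.570e+00  1.000e-03 -2.987e+00] gap 66.1 F [-0.4 -0.6 -0.9] shift [ 0.0356 -0.0005 -0.2951] turn [-0.     0.213 -0.001]
```

View pics/w3b.png

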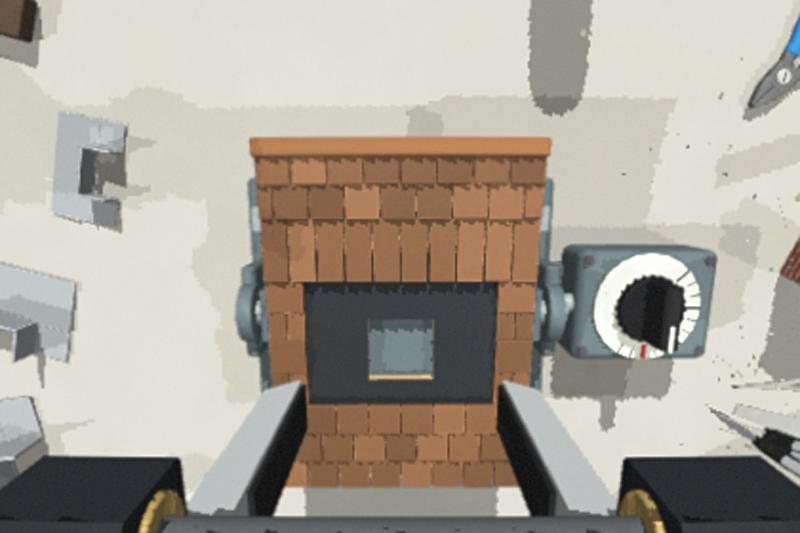

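Run:
```python
from h import *
np.set_printoptions(precision=2,suppress=True)
W=np.load("W3.npy",allow_pickle=True)
k=800/420
c=lambda u,v:(110+(u+.5)/k-.5,20+(v+.5)/k-.5)
P=lambda u,v,z:atz(W,c(u,v),z)
ang=lambda v:np.arctan2(v[1],v[0])
D=P(648,306,49); print("D",D,"red",ang(P(643,352,49)-D),"ptr",ang(P(670,352,84)-P(672,327,86)),"ptr c",ang(P(670,352,84)-D),P(671,340,85))
O={n:P(*p,82) for n,p in dict(TL=(368,319),TR=(434,319),BL=(368,376),BR=(434,376)).items()}
for n in O: print(n,O[n])
print("widths",np.linalg.norm(O["TL"]-O["TR"]),np.linalg.norm(O["TL"]-O["BL"]))
print("origin",(O["TL"]+O["TR"])/2,"yaw",ang(O["TL"]-O["TR"])-np.pi/2)
l=P(303,283,88);r=P(497,282,88); print("lap",l,r,"mid",(l+r)/2,"yaw",ang(l-r)-np.pi/2)
```

```text
D [ 568.79 -228.92   49.  ] red -2.9829590251705675 ptr -2.881663485330498 ptr c -2.9325513990666483 [ 555.28 -231.37   85.  ]
TL [538.86 -46.19  82.  ]
TR [545.04 -85.65  82.  ]
BL [502.83 -51.27  82.  ]
BR [509.18 -91.81  82.  ]
widths 39.938407727198346 36.382601261805355
origin [541.95 -65.92  82.  ] yaw 0.15523228476009532
lap [555.85  -5.69  88.  ] [ 573.99 -117.76   88.  ] mid [564.92 -61.73  88.  ] yaw 0.16043090558813566
```

Run:
```python
from h import *
np.set_printoptions(precision=3,suppress=True)
W=np.load("W3.npy",allow_pickle=True)
im=cv2.imread("pics/w3.png").astype(int)
print(im.min(2)[186:212,452:472])
```

```text
[[ 21  22  22  24  24  25  35  42  47  51  54  53  54  55  50  35  94 246
  245 241]
 [ 26  22  25  26  16  29  38  43  49  53  52  55  53  54  48  35 100 222
  211 163]
 [ 24  25  27  26  27  24  40  41  51  54  53  54  53  52  48  72 179 245
  242 217]
 [ 23  23  26  24  27  31  41  44  47  54  53  53  52  51  54 137 246 247
  245 243]
 [ 28  24  23  25  27  28  41  47  48  50  54  56  54  47  75 204 248 244
  244 243]
 [ 30  29  24  21  24  34  39  45  48  59 116 139  89  50  80 225 244 246
  245 245]
 [ 28  20  28  17  24  32  40  48  43  89 234 255 177  68 104 255 232 248
  253 253]
 [ 23  23  24  28  31  31  41  48  45  94 239 255 164  59 109 255 195 185
  247 252]
 [ 24  26  21  25  26  34  45  46  49 109 251 255 155  60 130 255 254 234
  194 193]
 [ 22  30  23  24  25  39  43  45  51 115 249 245 132  55 140 255 254 254
  252 192]
 [ 28  24  25  22  26  40  45  48  56 146 252 243 128  70 184 255 254 255
  249 154]
 [ 23  26  23  24  24  39  46  47  66 163 252 239 123  82 226 255 255 251
  182 128]
 [ 28  24  26  28  30  41  49  46  71 185 253 212  97  77 216 255 255 193
  133 
[... 410 characters left out ...]
 130 131
  130 128]
 [214 187 230 245 201 159 110  74 127 241 238 138  82 105 129 129 130 130
  127 130]
 [248 212 225 255 255 244 170 107 112 185 198 135 117 121 124 120 123 124
  122 122]
 [255 237 221 248 247 206 127  94  98 106 109 102 101 102 102 103 102  98
  100 101]
 [249 234 195 168 137 107  89  89  92  89  93 109 114 113 113 112 113 115
  112 112]
 [148 135 125 121 116 117 117 117 115 116 121 161 172 173 172 170 172 171
  172 173]
 [137 137 139 137 139 141 141 140 139 141 145 185 212 217 217 216 217 218
  217 217]
 [143 141 142 142 141 140 142 142 141 142 139 153 207 217 219 218 219 219
  218 220]
 [141 142 141 141 140 140 144 141 139 139 143 170 210 216 217 217 216 218
  217 214]]
```

Run:
```python
from h import *
W=np.load("W3.npy",allow_pickle=True)
for z2 in(86,82,76,70):
  v=atz(W,(461.65,202),z2)-atz(W,(462.76,192),86); print(z2,v.round(2),np.arctan2(v[1],v[0])+2.984)
```

```text
86 [-11.87  -2.03   0.  ] 0.011474370626222807
82 [-12.69  -4.22  -4.  ] 0.16305142387305782
76 [-13.93  -7.5  -10.  ] 0.3363432877481318
70 [-15.16 -10.78 -16.  ] 0.4606152715637961
```

>>> play_rows(
  series=[
    [[0.019, 0.0, -0.05], 0.25, 0.3],
    [[0.019, 0.0, -0.1], 0.25, 0.3],
    [[0.019, 0.0, -0.15], 0.25, 0.3],
    [[0.019, 0.0, -0.2], 0.25, 0.3],
    [[0.019, 0.0, -0.25], 0.25, 0.3],
    [[0.019, 0.03, -0.298], 0.25, 0.3],
    [[0.019, 0.03, -0.298], 0.25, 0.3],
    [[0.019, 0.03, -0.298], 0.25, 0.3],
    [[0.019, 0.03, -0.298], 0.25, 0.3],
  ],
)

```text
clock: 6.55
eef_pos: [481.9, 224.0, 200.0]
eef_rot: [-1.571, 0.002, 3.045]
wrist_force: [-0.0, -0.1, 0.6]
finger_gap: 65.7
```

Run:
```python
from h import *
W=par("wrist"); im=manip.camera("wrist")[:,:,::-1]; cv2.imwrite("pics/w4.png",im); go([480,225,200],-3.24)
X=[[515,224,0],[475,228,28]]; print(proj(W,X))
cv2.imwrite("pics/w4b.png",cv2.resize(im[90:270,190:450],None,fx=3,fy=3,interpolation=cv2.INTER_CUBIC))
np.save("W4.npy",np.array(W,dtype=object),allow_pickle=True)
```

```text
t 6.6 tcp [482.  223.9 200.2] rot [-1.571e+00  2.000e-03  3.044e+00] gap 66.1 F [0.5 0.2 0. ] shift [ 0.0021  0.0002 -0.0009] turn [ 0.     0.001 -0.002]
[[318.10335915 150.51143746]
 [317.90050809 185.59281376]]
```

View pics/w4b.png

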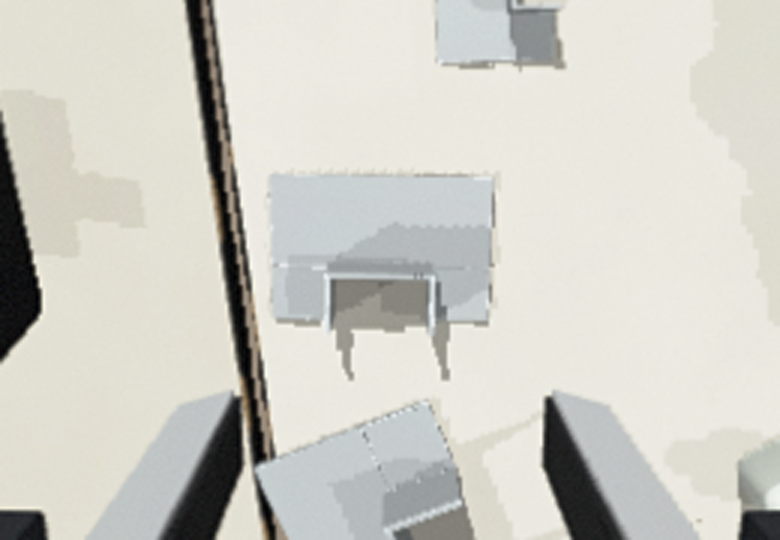

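Run:
```python
from h import *
np.set_printoptions(precision=2,suppress=True)
W=np.load("W4.npy",allow_pickle=True)
c=lambda u,v:(190+(u+.5)/3-.5,90+(v+.5)/3-.5)
P=lambda u,v,z:atz(W,c(u,v),z)
ang=lambda v:np.arctan2(v[1],v[0])
FL,FR,BL,BR=[P(*p,2) for p in[(268,174),(496,176),(274,324),(490,323)]]
print(FL,FR,BL,BR,"wid",np.linalg.norm(FL-FR),np.linalg.norm(BL-BR),np.linalg.norm(FL-BL),np.linalg.norm(FR-BR))
print("yaw",ang(FL-FR)-np.pi/2,ang(BL-BR)-np.pi/2,ang(FL-BL),ang(FR-BR))
a,b=P(325,275,28),P(437,275,28); print("upright",a,b,(a+b)/2,np.linalg.norm(a-b),"yaw",ang(a-b)-np.pi/2)
T=par("top"); bb=lambda u,v:(200+(u-562)/3.4,160+v/3.4)
for n,q,p in [("FL",(624,140),(268,174)),("FR",(733,151),(496,176)),("BR",(720,225),(490,323)),("uL",(641,187),(325,275)),("uR",(697,190),(437,275))]: print(n,*tri([(T,bb(*q)),(W,c(*p))]))
yaw=ang(FL-FR)-np.pi/2
ctr=(FL+FR+BL+BR)/4; print("centre",ctr,"origin",ctr-8*np.array([np.cos(yaw),np.sin(yaw),0]))
```

```text
[523.77 273.66   2.  ] [513.42 176.44   2.  ] [457.42 279.75   2.  ] [448.52 183.58   2.  ] wid 97.76663565079683 96.57729122718149 66.6316232160779 65.29552960854325
yaw -0.106068039262595 -0.09230267587877239 -0.09146578423264884 -0.10952244625884146
upright [482.73 251.85  28.  ] [478.27 206.12  28.  ] [480.5  228.98  28.  ] 45.94787882409081 yaw -0.09718530462431407
FL [521.86 277.03 -13.14] [1.3, 1.3]
FR [512.54 176.03  -3.79] [0.3, 0.3]
BR [445.81 183.71  -5.22] [1.0, 1.0]
uL [477.18 254.95   2.45] [0.7, 0.7]
uR [474.38 204.83   7.44] [0.9, 0.9]
centre [485.78 228.36   2.  ] origin [477.83 229.2    2.  ]
```

>>> play_rows(
  series=[
    [[0.0155, 0.04, -0.005], 0, 0.3],
    [[0.0155, 0.09, -0.005], 0, 0.3],
    [[0.0155, 0.13, -0.005], 0, 0.3],
    [[0.0155, 0.16, -0.005], 0, 0.3],
    [[0.0155, 0.18, -0.005], 0, 0.3],
    [[0.0155, 0.194, -0.005], 0, 0.3],
    [[0.0155, 0.194, -0.005], 0, 0.3],
    [[0.0155, 0.194, -0.005], 0, 0.3],
    [[0.0155, 0.194, -0.005], 0, 1.0],
    [[0.0155, 0.194, -0.005], 0, 1.0],
    [[0.0155, 0.194, -0.005], 0, 1.0],
    [[0.0155, 0.194, -0.005], 0, 1.0],
    [[0.0155, 0.194, -0.005], 0, 1.0],
    [[0.0155, 0.194, -0.005], 0, 1.0],
  ],
  squeeze=40,
)

```text
clock: 8.0
eef_pos: [467.8, 230.4, 6.9]
eef_rot: [-1.571, 0.003, 3.044]
wrist_force: [-2.0, -2.4, 7.0]
finger_gap: 45.8
```

>>> play_rows(
  series=[
    [[0, -0.01, 0], 0, 1],
    [[0, -0.04, 0], 0, 1],
    [[0, -0.08, 0], 0, 1],
    [[0, -0.12, 0], 0, 1],
    [[0, -0.153, 0], 0, 1],
    [[-0.01, -0.153, 0.04], -0.04, 1],
    [[-0.02, -0.153, 0.08], -0.08, 1],
    [[-0.03, -0.153, 0.12], -0.12, 1],
    [[-0.04, -0.153, 0.16], -0.16, 1],
    [[-0.05, -0.153, 0.2], -0.2, 1],
    [[-0.06, -0.153, 0.24], -0.254, 1],
    [[-0.07, -0.153, 0.275], -0.254, 1],
    [[-0.07, -0.145, 0.296], -0.254, 1],
    [[-0.07, -0.12, 0.296], -0.254, 1],
    [[-0.07, -0.108, 0.296], -0.254, 1],
    [[-0.07, -0.108, 0.296], -0.254, 1],
    [[-0.07, -0.108, 0.296], -0.254, 1],
  ],
)

```text
clock: 9.7
eef_pos: [508.7, -70.5, 115.7]
eef_rot: [-1.57, 0.004, -2.984]
wrist_force: [0.6, 0.6, 0.3]
finger_gap: 45.7
```

Run:
```python
from h import *
W=par("wrist"); im=manip.camera("wrist")[:,:,::-1]; cv2.imwrite("pics/w5.png",im); go([508.8,-71.2,101],-2.985)
cv2.imwrite("pics/w5b.png",cv2.resize(im[110:310,190:450],None,fx=3,fy=3,interpolation=cv2.INTER_CUBIC))
np.save("W5.npy",np.array(W,dtype=object),allow_pickle=True)
```

```text
t 9.75 tcp [508.9 -70.6 116. ] rot [-1.57   0.004 -2.984] gap 45.7 F [ 0.2 -0.2 -1.4] shift [0.0002 0.015  0.0006] turn [-0.001  0.001 -0.004]
```

View pics/w5b.png

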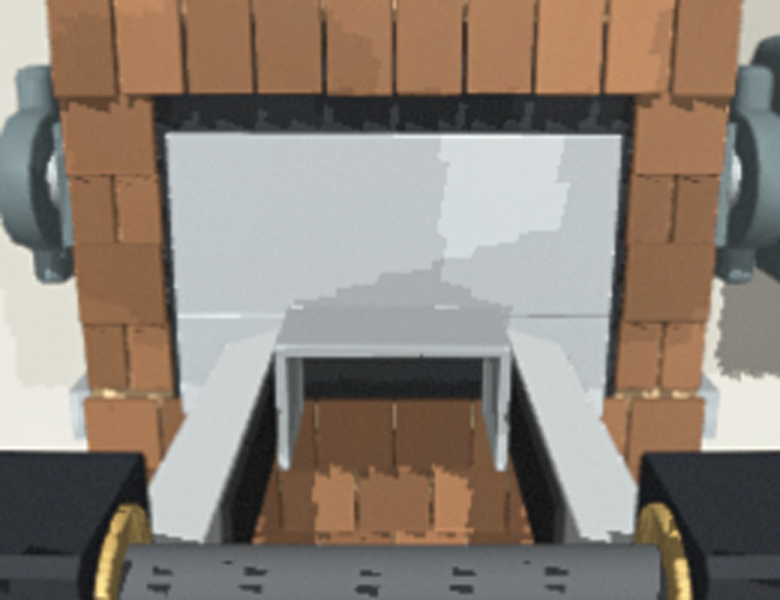

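Run:
```python
from h import *
np.set_printoptions(precision=2,suppress=True)
W=np.load("W5.npy",allow_pickle=True)
c=lambda u,v:(190+(u+.5)/3-.5,110+(v+.5)/3-.5)
O=np.array([542,-66,82.]);R=Ro.from_euler("z",.157).as_matrix()
r=lambda u,v,z:R.T@(atz(W,c(u,v),z)-O)
for z in(108,111.6): print("edge",r(165,134,z),r(623,134,z))
print("upright top",r(275,350,137),r(512,350,137))
print("lap",r(155,95,90),r(635,95,90),"lapsides on felt",r(155,115,82),r(632,115,82))
print("TCP",R.T@(np.array([508.9,-70.6,116])-O))
```

```text
edge [17.19 49.66 26.  ] [ 17.2  -48.69  26.  ]
edge [17.6  48.73 29.6 ] [ 17.62 -47.75  29.6 ]
upright top [-21.08  23.47  55.  ] [-21.08 -22.25  55.  ]
lap [24.19 56.14  8.  ] [ 24.21 -55.69   8.  ] lapsides on felt [18.81 58.59  0.  ] [ 18.82 -57.46   0.  ]
TCP [-33.41   0.63  34.  ]
```

>>> play_rows(
  series=[
    [[0, 0.01, 0.0005], 0, 1],
    [[0, 0.018, 0.0005], 0, 1],
    [[0, 0.022, 0.0005], 0, 1],
    [[0, 0.024, 0.0005], 0, 1],
    [[0, 0.025, 0.0005], 0, 1],
    [[0, 0.026, 0.0005], 0, 1],
    [[0, 0.026, 0.0005], 0, 1],
  ],
)

```text
clock: 10.45
eef_pos: [509.1, -71.1, 90.1]
eef_rot: [-1.57, 0.004, -2.984]
wrist_force: [0.1, 0.1, -0.7]
finger_gap: 45.5
```

>>> play_rows(
  series=[
    [[0, 0.0005, 0], 0, 1],
    [[0, 0.001, 0], 0, 1],
    [[0, 0.0015, 0], 0, 1],
    [[0, 0.0015, 0], 0, 1],
  ],
)

```text
clock: 10.85
eef_pos: [509.2, -71.1, 88.9]
eef_rot: [-1.57, 0.005, -2.984]
wrist_force: [-1.3, 0.2, 4.1]
finger_gap: 45.9
```

>>> play_rows(
  series=[
    [[-0.002, 0, 0], 0, 1],
    [[-0.004, 0, 0], 0, 1],
    [[-0.006, 0, 0], 0, 1],
    [[-0.008, 0, 0], 0, 1],
    [[-0.01, 0, 0], 0, 1],
    [[-0.012, 0, 0], 0, 1],
    [[-0.014, 0, 0], 0, 1],
    [[-0.016, 0, 0], 0, 1],
    [[-0.018, 0, 0], 0, 1],
    [[-0.018, 0, 0], 0, 1],
  ],
)

```text
clock: 11.85
eef_pos: [527.3, -68.2, 89.0]
eef_rot: [-1.57, 0.005, -2.984]
wrist_force: [0.3, 0.0, 0.7]
finger_gap: 45.6
```

Run:
```python
from h import *
W=par("wrist"); im=manip.camera("wrist")[:,:,::-1]; cv2.imwrite("pics/w6.png",im); go([532,-67.6,88.5],-2.985)
cv2.imwrite("pics/w6b.png",cv2.resize(im[60:260,190:450],None,fx=3,fy=3,interpolation=cv2.INTER_CUBIC))
np.save("W6.npy",np.array(W,dtype=object),allow_pickle=True)
```

```text
t 11.9 tcp [527.2 -68.3  89. ] rot [-1.57   0.005 -2.984] gap 45.8 F [1.1 0.1 0.6] shift [-0.0048  0.0005  0.0001] turn [-0.001  0.001 -0.005]
```

View pics/w6b.png

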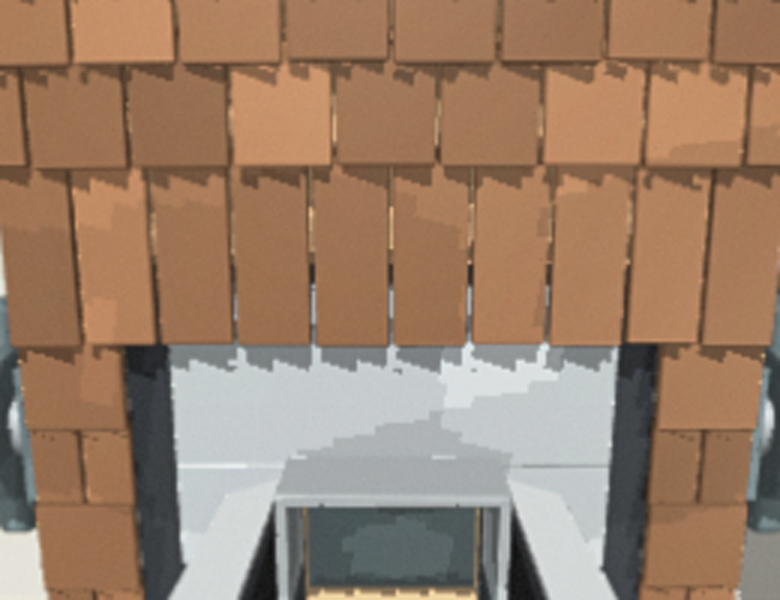

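>>> play_rows(
  series=[
    [[-0.001, 0.0003, 0], 0, 1],
    [[-0.002, 0.0003, 0], 0, 1],
    [[-0.003, 0.0003, 0], 0, 1],
    [[-0.004, 0.0003, 0], 0, 1],
    [[-0.0045, 0.0003, 0], 0, 1],
    [[-0.0045, 0.0003, 0], 0, 1],
  ],
)

```text
clock: 12.5
eef_pos: [531.7, -67.6, 88.9]
eef_rot: [-1.57, 0.005, -2.984]
wrist_force: [-2.1, 0.1, 5.6]
finger_gap: 45.7
```

>>> play_rows(
  series=[
    [[-0.0005, 0.0, 0], 0, 1],
    [[-0.001, 0.0, 0], 0, 1],
    [[-0.001, 0.0, 0], 0, 1],
  ],
)

```text
clock: 12.8
eef_pos: [531.9, -67.6, 88.9]
eef_rot: [-1.57, 0.003, -2.984]
wrist_force: [-8.4, -1.2, 7.5]
finger_gap: 45.4
```

>>> play_rows(
  series=[
    [[-0.0004, 0.0004, 0], 0, 1],
    [[-0.0004, 0.0008, 0], 0, 1],
    [[-0.0004, 0.0008, 0], 0, 1],
    [[-0.0004, 0.0008, 0], 0, 1],
  ],
)

```text
clock: 13.2
eef_pos: [531.9, -67.6, 88.8]
eef_rot: [-1.57, 0.002, -2.984]
wrist_force: [-10.2, -0.3, 14.7]
finger_gap: 45.4
```

Run:
```python
from h import *
W=par("wrist"); im=manip.camera("wrist")[:,:,::-1]; cv2.imwrite("pics/w7.png",im); go([532,-67.6,88.5],-2.985)
cv2.imwrite("pics/w7b.png",cv2.resize(im[60:260,190:450],None,fx=3,fy=3,interpolation=cv2.INTER_CUBIC))
c=lambda u,v:(190+(u+.5)/3-.5,60+(v+.5)/3-.5)
np.save("W7.npy",np.array(W,dtype=object),allow_pickle=True)
for i in range(4):
    manip.camera("top"); s=manip.read_state(); print(s["wrist_force"].round(1),s["moment"].round(2))
```

```text
t 13.25 tcp [531.9 -67.6  88.9] rot [-1.570e+00  2.000e-03 -2.984e+00] gap 45.6 F [-10.8   0.3  15.2] shift [-0.0001  0.0004  0.    ] turn [-0.001  0.001 -0.002]
[-10.7  -1.7  14.2] [0.38 1.99 0.2 ]
[-11.1  -0.3  15.2] [0.35 1.96 0.18]
[-9.9 -0.4 14.5] [0.33 2.   0.27]
[-9.9 -0.4 14.9] [0.39 1.94 0.18]
```

View pics/w7b.png

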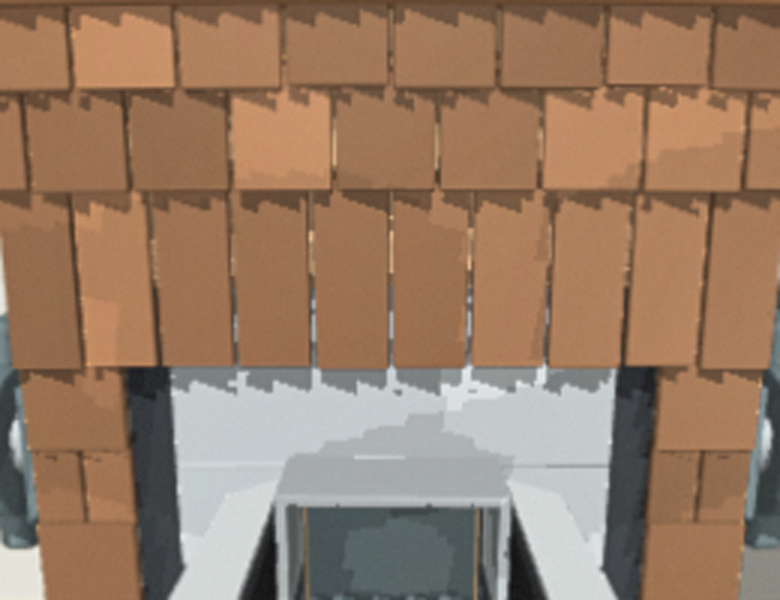

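>>> play_rows(
  series=[
    [[0.0002, 0.0006, 0], 0, 1],
    [[0.0002, 0.0006, 0], 0, 1],
    [[0.0002, 0.0006, 0], 0, 1],
  ],
)

```text
clock: 13.75
eef_pos: [531.8, -67.6, 88.8]
eef_rot: [-1.57, 0.003, -2.984]
wrist_force: [-5.6, 1.2, 9.8]
finger_gap: 45.6
```

Run:
```python
from h import *
np.set_printoptions(precision=2,suppress=True)
W=np.load("W7.npy",allow_pickle=True)
c=lambda u,v:(190+(u+.5)/3-.5,60+(v+.5)/3-.5)
O=np.array([542,-66,82.]);R=Ro.from_euler("z",.157).as_matrix()
r=lambda u,v,z:R.T@(atz(W,c(u,v),z)-O)
print("upright top front/back edge",r(275,497,110),r(512,497,110),r(395,506,110)); print("lap",r(155,367,90),r(635,367,90)); print("upright foot",r(300,458,84.5))
print("wing sides",r(175,440,84.5),r(612,440,84.5))
W=np.load("W5.npy",allow_pickle=True)
s=manip.read_state(); p=np.array(s["eef_pos"]); print(s["wrist_force"],s["finger_gap"],s["eef_rot"],R.T@(p-O))
```

```text
upright top front/back edge [ 2.97 22.75 28.  ] [  2.98 -22.95  28.  ] [ 1.14 -0.39 28.  ]
lap [24.3  49.82  8.  ] [ 24.34 -50.68   8.  ]
upright foot [ 2.57 20.53  2.5 ]
wing sides [ 6.69 48.02  2.5 ] [  6.72 -48.28   2.5 ]
[-5.61  1.2   9.84] 45.626323877402065 [-1.57  0.   -2.98] [-10.31  -0.01   6.85]
```

```bash
python3 -c "
from cell import manip
print(manip.sign_off()); s=manip.read_state(); print(s['clock'],s['wrist_force'],s['finger_gap'])"
```

```text
the job is handed in; nothing more can be done
None
the job is handed in; nothing more can be done
```

The job is handed in, after about 14 s of robot time. Sign-off gives no verdict, so what follows rests on my own last checks.

**What I did**
- I turned the knob about 0.9 rad back to the red mark.
- I picked up the middle-sized flashing by its side returns and laid it on the felt. Then I slid it under the lapped shingles until the batten stopped it.
- I kept hold of it and pressed it down.

**Last checks**
- **Knob:** the pointer was about 0.01 rad from the mark, judging by the pointer line and by the gripper's angle at release. A rougher reading gave 0.05 to 0.10 rad, still within the 0.12 limit. I took these before placing the flashing and did not look at the knob again.
- **Flashing:** its origin is about 0.5 mm up the slope from the opening's upper edge, and it is centred sideways to within 0.2 mm. The front edge is about 17 mm beneath the shingles, judging from the tool's position.
- **Shingles:** they were lying flat by eye in the last picture.
- **Forces:** the wrist showed about 10 N downward and 5.6 N against the batten. The fingers were still closed on it at 45.6 mm, gripping with 40 N.

**Disagreement:** triangulating heights between the top and wrist cameras came out poorly, 5 to 25 mm too low. I used the stated heights instead, which the measured widths of the opening and the flashing confirmed.

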